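Draw out and stack the button trays on the tiered stand

ROBOT

A 6-joint arm with a two-finger parallel gripper is mounted at the origin on the work surface. World frame = base frame: x ahead of the robot, y to its left, z up, the work surface at z = 0. Lengths are in m, angles in degrees, forces in N, time in s.
With the tool pointing down it reaches from about 0.425 to 1.125 m from the base axis. Payload 14.9 kg.
Tool frame: the origin (TCP) lies at the very end of the fingers, on their centre line; the grasp point (between the pads) lies robot.grip_point_offset behind it (robot.grip_point_offset is the distance from the TCP to the grasp point, in m); z points along the fingers, x is the direction in which the jaws open and shut, and the axes are right-handed (so a half turn about z gives the same grasp; the last joint's range is limited). The gripper opens to 91 mm and grips with 3 to 60 N. Pads are 32 mm wide; open, the fingers measure 118 mm over their backs; the gripper's body (76 mm by 178 mm) begins 60 mm behind the grasp point.
Start: joints at [71.488, 21.709, 99.362, -0, 58.929, -1.908], TCP at [0.2, 0.671, 0.214] pointing down, gripper open.
Joint ranges: [-158.91, 158.91], [-42.39, 125.64], [0.06, 152.35], [-60.88, 240.88], [17.5, 164.5], [-176.32, 176.32]. Speed limits (degrees/s): [108.29, 108.29, 136.94, 180, 180, 180].

INTERFACE

Orientations are given as a 3x3 rotation matrix whose columns are the frame's x, y, z axes.
In Python, from rig import robot, vision gives the robot as it stands. The module is installed in compiled form; this text tells all that it offers.
- The arm moves only by the shell command python3 -m creep 'ROWS'. ROWS is JSON, a list of rows, each an object with "travel": the shift along the tool's x, y, z in m, a list of three; "dr": the turn, a rotation vector about the tool's x, y, z in rad, a list of three; "grip": the finger opening in m, from 0 to 0.0912. In form: [{"travel": [x, y, z], "dr": [rx, ry, rz], "grip": grip}, ...]. A call has 1 to 12 rows; each row is the pose to reach, as a shift and turn from the pose commanded when the call began, along the tool's axes at that moment; what a row does not reach only later rows make up. A row lasts 1/8 s, in which the tool goes at most 62.5 mm and 10.7 degrees, less where a joint would pass 70% of its speed; a pose out of reach is approached as far as the arm can. A call with a gripper value outside its range is refused whole. The fingers move at their own pace and stop on an object; the grip force is fixed at half the most. Time passes only in rows, so rows that repeat a pose let the fingers close. It gives the time, the measured TCP pose, the force and the opening at its end, in the units of the state.
- robot.state(): the state, without advancing time (a new reading comes with each control period).
- vision.get_image(name): name is "scene" or "top" or "wrist"; returns the picture (400x640x3 uint8, red, green, blue); there is no depth.
- vision.calibration(name): a dict with "K" (3x3 intrinsics, pixels), "dist" ([k1, k2, p1, p2, k3] as OpenCV has them; the pictures are not rectified), "view" (4x4, takes a point from world to camera coordinates); the wrist camera has in their place "mount" (4x4, takes a point from camera to tool coordinates, whose origin is the TCP and whose axes are the tool frame's). Camera axes: x right, y down, z forward; pixel columns grow to the right and rows downward; lengths in m; the calibration is good to about 2 mm. A picture is of the moment at which its call begins: read the wrist's pose just before it. calibration takes no time and is no camera call.
- robot.sign_off(): hands the job in, once; it reports no verdict.
The state is a dict: "t": time; "joints": joint angles; "qvel": joint speeds; "joint_torque": joint torques, N m; "tool_pos": TCP position; "eef_rot": TCP orientation; "wrist_force": force on the tool from outside, world axes, zero at the start; "moment": the same for the moment, N m; "opening": finger opening in m.
Only numpy, scipy, OpenCV 4.12 (cv2) and the standard library are available. Lean on these libraries where they do the work, as an engineer would, in place of code of your own. Each camera call takes 0.05 s, during which the arm holds its last target. There are 200 camera calls.

TASK

One of the two button trays is pushed in under the white bench shelf: first draw it out by its pull tab until it is quite clear of the shelf, leave it flat on the bench and let go, before the other tray is taken up. Then take the trays by their carrying handles and stack them on the four-post stand, blue tray (wide holes) on the lower tier and then yellow tray (narrow holes) on the upper tier, pull tabs to the stand's front (the side with the white strip), every corner hole over its own post and each tray fully down and level on its four shoulders. Keep the trays upright all the time and do not disturb the bottle, carton, thread cone or tape reel.

Things in the scene. Friction and masses are not known exactly. Their poses are not given: they have to be found in the camera images.
- stand: tiered stand fixed to the bench: dark wooden base 150 mm (x) by 196 mm (y), 12 mm thick, white strip 50 mm long at its front (-x) edge. Origin: centre of its underside, at bench height. Four upright steel posts at (x,y) = (-43,+68), (-43,-68), (+43,+50), (+43,-50) mm
- stand_lower (a point): centre of the lower tier's seat: 25 mm above the bench, on the stand's middle axis. The seat is the top of a 26 mm diameter collar round each post; above it the posts are 14 mm in diameter up to 95 mm above the bench. The blue tray's underside rests at this height
- stand_upper (a point): centre of the upper tier's seat: 95 mm above the bench, on the stand's middle axis. The seat is the top (edge bevelled to 12.5 mm) of the 14 mm posts; above it they are 8 mm in diameter up to 108 mm, tapering to 3 mm at the tips, 116 mm above the bench. The yellow tray's underside rests at this height
- shelf: white shelf fixed to the bench: board 180 mm deep (x 0 to 180), 240 mm wide (y), underside at 72 mm, top at 82 mm, legs and bar only at its rear (x over 164), open in front and at the sides; things up to 104 mm high lie on it, over 75 mm behind its front edge. Origin: below the middle of the front edge, at bench height; +x goes in under it
- shelf_under (a point): about where the covered tray's centre starts: under the shelf, 43 mm in (+x) from the front edge (give or take 8 mm; 12 mm sideways), tray turned up to 0.4 rad to the shelf. Its handle is covered, its pull tab stands out in front, and it slides freely out along its own -x
- tray_wide: loose blue button tray, lower tier, 0.22 to 0.42 kg. Floor 130 mm (x) by 180 mm (y), 8 mm thick; blue rim 8 mm wide, top 26 mm above the underside. Origin: centre of underside, z up, front = -x side. Four 17 mm round through holes at (x,y) = (-43,+68), (-43,-68), (+43,+50), (+43,-50) mm: the front pair is wider apart, so it fits the stand one way only. Starts under the shelf or in the open.
- tray_narrow: loose yellow button tray, upper tier, 0.22 to 0.42 kg. Floor 130 mm (x) by 180 mm (y), 8 mm thick; yellow rim 8 mm wide, top 26 mm above the underside. Origin: centre of underside, z up, front = -x side. Four 11 mm round through holes at (x,y) = (-43,+68), (-43,-68), (+43,+50), (+43,-50) mm: the front pair is wider apart, so it fits the stand one way only. Starts under the shelf or in the open.
- tray_wide_handle (a point): middle of the blue tray's carrying handle, 56 mm above the centre of its underside: a bar 50 mm along the tray's x, 12 mm wide in y, from 50 to 62 mm above the underside, on two uprights (10 mm long in x) at x = -20 and +20 mm
- tray_narrow_handle (a point): middle of the yellow tray's carrying handle, 56 mm above the centre of its underside: a bar 50 mm along the tray's x, 12 mm wide in y, from 50 to 62 mm above the underside, on two uprights (10 mm long in x) at x = -20 and +20 mm
- tray_wide_tab (a point): point in the blue tray's pull tab, 90 mm in front (-x) of the tray's centre, 24 mm above its underside. The tab is an upright blue fin in the middle of the front edge, x = -63 to -110 mm, 12 mm wide in y, from 4 to 34 mm above the underside
- tray_narrow_tab (a point): point in the yellow tray's pull tab, 90 mm in front (-x) of the tray's centre, 24 mm above its underside. The tab is an upright yellow fin in the middle of the front edge, x = -63 to -110 mm, 12 mm wide in y, from 4 to 34 mm above the underside
- bottle: bystander: closed bottle, 52 mm diameter, 150 mm high, beyond the stand; origin at the centre of its underside
- carton: bystander: cardboard carton 60 x 60 x 70 mm high, beyond the stand; origin at the centre of its underside
- cone: bystander: red thread cone, 56 mm diameter at the foot, 95 mm high, on the robot's side of the stand; origin at the centre of its underside
- reel: bystander: yellow tape-measure reel lying flat, 64 mm diameter, 32 mm high, on the robot's side of the stand; origin at the centre of its underside
There are look-alikes about, which are no part of the job. Of the things that look like the stand, take the one that is farthest from the robot's base at the start.

How it is judged (in metres and radians):
On the way, in this order (a step that is already met when the one before it is completed fails the run):
1. both trays lie flat on the bench, clear of the shelf (centre at least 50 mm out in front of its edge), and are let go (height (world z) of each of tray_wide, tray_narrow below 0.004 m and angle between each of tray_wide, tray_narrow's own z axis and vertical below 0.03 rad and (x of tray_wide in the frame of shelf below -0.05 m or y of tray_wide in the frame of shelf above 0.2 m or y of tray_wide in the frame of shelf below -0.2 m) and linear speed of each of tray_wide, tray_narrow below 0.02 m/s and angular speed of each of tray_wide, tray_narrow below 0.1 rad/s and contact force between the fingers and tray_wide below 0.05 N and (x of tray_narrow in the frame of shelf below -0.05 m or y of tray_narrow in the frame of shelf above 0.2 m or y of tray_narrow in the frame of shelf below -0.2 m) and contact force between the fingers and tray_narrow below 0.05 N), for 0.2 s.
2. the blue tray is seated on the lower tier and let go (x of tray_wide in the frame of stand between -0.004 and 0.004 m and y of tray_wide in the frame of stand between -0.004 and 0.004 m and z of tray_wide in the frame of stand between 0.021 and 0.029 m and angle between tray_wide's own z axis and vertical below 0.04 rad and x of tray_wide_tab in the frame of stand below -0.07 m and linear speed of tray_wide below 0.02 m/s and angular speed of tray_wide below 0.1 rad/s and contact force between the fingers and tray_wide below 0.05 N), for 0.2 s.
At the end, for the whole second after the job is handed in: Blue tray on the lower tier and yellow tray on the upper: each centred on the stand within 4 mm, its underside within 4 mm of its seat's height, level within 2 degrees, pull tab to the stand's front, at rest and released (all of step 2 and x of tray_narrow in the frame of stand between -0.004 and 0.004 m and y of tray_narrow in the frame of stand between -0.004 and 0.004 m and z of tray_narrow in the frame of stand between 0.091 and 0.099 m and angle between tray_narrow's own z axis and vertical below 0.04 rad and x of tray_narrow_tab in the frame of stand below -0.07 m and linear speed of tray_narrow below 0.02 m/s and angular speed of tray_narrow below 0.1 rad/s and contact force between the fingers and tray_narrow below 0.05 N); the robot touches nothing.
It fails at once if a tray is tipped by more than 25 degrees (angle between any of tray_wide, tray_narrow's own z axis and vertical above 0.436 rad).
It fails at once if a bystander is shifted by more than 20 mm or tipped over (distance of any of bottle, carton, cone, reel from where it was at the start of the episode above 0.02 m or angle between any of bottle, carton, cone, reel's own z axis and vertical above 0.4 rad).
It also fails if it takes over 72 s, if anything falls off the work surface, if the arm or the gripper's body presses on something with over 40 N, if the wrist force passes 120 N, or if a joint passes its speed limit or range.

## Working session

There is one attempt and no reset: what is moved stays moved. The work goes in short steps, Python scripts to look and compute and a shell command to move; the robot and the scene stay as the last step left them, time stands still between calls to the robot, and variables do not carry over. Pictures are saved under pics/ and viewed, about 8 in all and at most 12, crops included, and the job is handed in when it is done.

```bash
mkdir -p pics; python3 - <<'E'
from rig import robot, vision
import cv2,numpy as np
print(robot.state(), robot.grip_point_offset)
for n in("scene","top"):
    im=vision.get_image(n); cv2.imwrite(f"pics/{n}0.png",im[:,:,::-1])
    c=vision.calibration(n); print(n,c)
print(vision.calibration("wrist"))
E
```

```text
{'t': 0.0, 'joints': array([ 7.14875232e+01,  2.17377551e+01,  9.93970251e+01,  7.16065798e-04,
        5.89302149e+01, -1.90795795e+00]), 'qvel': array([-0.0220104 ,  0.01519555,  0.01307536, -0.11709419, -0.01135112,
        0.0752744 ]), 'joint_torque': array([-6.38039228e-05, -7.63722038e+01, -4.34368193e+01,  6.51198719e-02,
        4.24245524e-02, -7.32909507e-05]), 'tool_pos': array([0.19990454, 0.67041192, 0.2132853 ]), 'eef_rot': array([[ 2.85769925e-01,  9.58298186e-01, -3.70328547e-04],
       [ 9.58297587e-01, -2.85770160e-01, -1.07228027e-03],
       [-1.13339308e-03, -4.84595021e-05, -9.99999357e-01]]), 'wrist_force': array([-0.36227502, -0.47575842,  0.24392666]), 'moment': array([ 0.04471851, -0.03832839, -0.03677743]), 'opening': 0.09132576998819938} 0.0188
scene {'K': array([[371.89966904,   0.        , 316.48942664],
       [  0.        , 371.89966904, 205.38018797],
       [  0.        ,   0.        ,   1.        ]]), 'dist': array([-0.07274807,  0.        ,  0.        ,  0.        ,  0.        ]), 'view': array([[-0.27034507,  0.96276192, -0.00173774,  0.13015375
[... 577 characters left out ...]
0250116,  0.00459275, -0.97927125,  1.09078012],
       [ 0.        ,  0.        ,  0.        ,  1.        ]])}
{'K': array([[316.96589204,   0.        , 319.16648966],
       [  0.        , 316.96589204, 201.88232782],
       [  0.        ,   0.        ,   1.        ]]), 'dist': array([-0.0351743,  0.       ,  0.       ,  0.       ,  0.       ]), 'mount': array([[ 9.99999691e-01, -2.82515438e-04, -7.33779419e-04,
         2.28568641e-04],
       [ 4.48985331e-04,  9.71284103e-01,  2.37922233e-01,
        -6.68082075e-02],
       [ 6.45491581e-04, -2.37922489e-01,  9.71283930e-01,
        -1.70724929e-01],
       [ 0.00000000e+00,  0.00000000e+00,  0.00000000e+00,
         1.00000000e+00]])}
```

View pics/scene0.png

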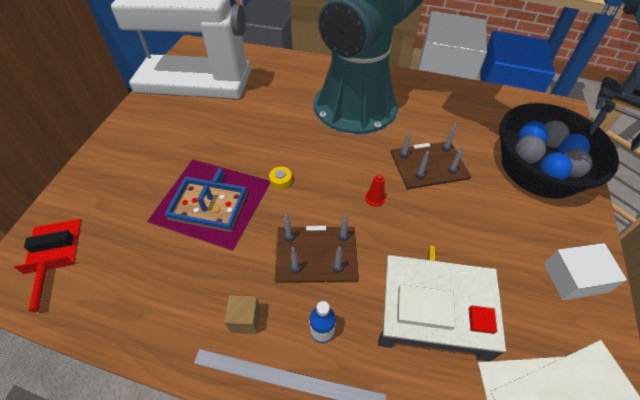

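View pics/top0.png

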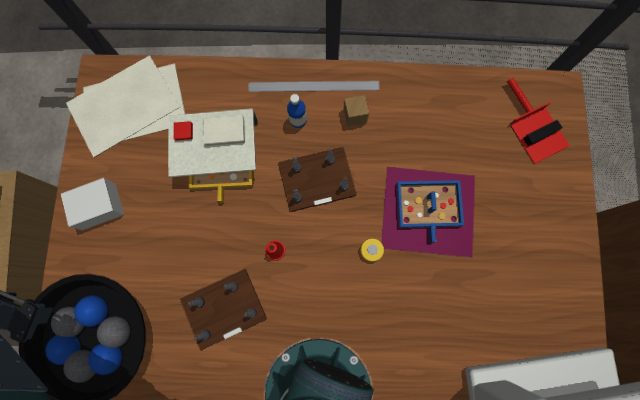

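Blue tray is in the open on the purple mat (top ~(430,205)). The yellow tray is under the shelf, tab at top (220,195). The target stand is the far one (top ~(317,180)), with its strip at (322,201).

```bash
cat > h.py <<'E'
from rig import robot, vision
import cv2, numpy as np
def cam(n):
    c=vision.calibration(n)
    if n=="wrist":
        s=robot.state(); T=np.eye(4); T[:3,:3]=s["eef_rot"]; T[:3,3]=s["tool_pos"]
        V=np.linalg.inv(T@np.array(c["mount"]))
    else: V=np.array(c["view"])
    return np.array(c["K"]),np.array(c["dist"]),V
def px2w(C,uv,z):
    K,d,V=C; uv=np.asarray(uv,float).reshape(-1,1,2)
    p=cv2.undistortPoints(uv,K,d)[:,0]; r=np.c_[p,np.ones(len(p))]@V[:3,:3]
    o=-V[:3,:3].T@V[:3,3]; return o+r*((z-o[2])/r[:,2])[:,None]
def w2px(C,P):
    K,d,V=C; return cv2.projectPoints(np.asarray(P,float).reshape(-1,1,3),cv2.Rodrigues(V[:3,:3])[0],V[:3,3],K,d)[0][:,0]
def place(pose,P):  # pose x,y,yaw ; local points
    x,y,a=pose; c,s=np.cos(a),np.sin(a); P=np.asarray(P,float).reshape(-1,3)
    return np.c_[x+c*P[:,0]-s*P[:,1],y+s*P[:,0]+c*P[:,1],P[:,2]]
E
python3 - <<'E'
from h import *
a=cv2.imread("pics/top0.png"); 
k=cv2.resize(a[95:260,165:365],None,fx=4,fy=3.6*4/3.6,interpolation=cv2.INTER_CUBIC)[:600]; cv2.imwrite("pics/topcrop.png",k)
C=cam("top")
hsv=cv2.cvtColor(a,cv2.COLOR_BGR2HSV)
# blue tray
m=cv2.inRange(hsv,(95,90,40),(125,255,255)); m[:,:370]=0;m[:,480:]=0;m[:150]=0;m[260:]=0
n,l,st,ce=cv2.connectedComponentsWithStats(m)
print(st[1:],ce[1:])
ys,xs=np.nonzero(m); print(px2w(C,[[xs.mean(),ys.mean()]],.026))
print("tray corners est",px2w(C,[[397,182],[461,180],[463,226],[400,229]],.026).round(3),"tab",px2w(C,[[433,241]],.034))
print("yellow tab",px2w(C,[[220,200],[220,187]],.034))
print("stand",px2w(C,[[278,160],[344,148],[356,191],[290,211],[322,201]],.012).round(3))
print("shelf front",px2w(C,[[168,177],[255,172]],.082).round(3))
E
```

```text
[[397 180  67  63 858]
 [427 192   9  21 110]] [[431.37995338 205.91375291]
 [431.81818182 201.51818182]]
[[ 0.51201195 -0.29951538  0.026     ]]
tray corners est [[ 0.576 -0.202  0.026]
 [ 0.589 -0.386  0.026]
 [ 0.456 -0.388  0.026]
 [ 0.442 -0.211  0.026]] tab [[ 0.41047025 -0.30045409  0.034     ]]
yellow tab [[0.50411937 0.29477776 0.034     ]
 [0.54153696 0.29810563 0.034     ]]
stand [[ 0.634  0.142  0.012]
 [ 0.677 -0.049  0.012]
 [ 0.549 -0.087  0.012]
 [ 0.484  0.099  0.012]
 [ 0.516  0.009  0.012]]
shelf front [[0.553 0.431 0.082]
 [0.575 0.193 0.082]]
```

View pics/topcrop.png

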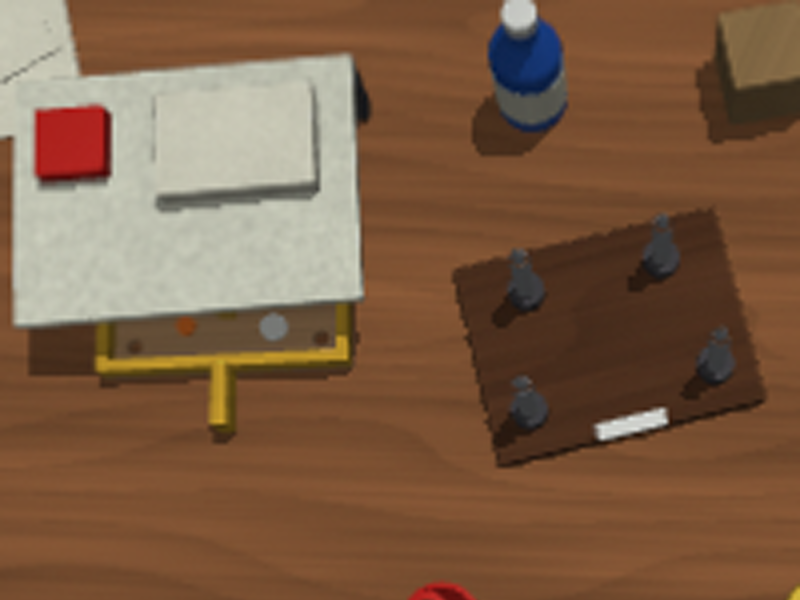

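```bash
python3 - <<'E'
from h import *
from scipy.optimize import least_squares
C=cam("top"); s=lambda L:np.array(L)/4.+[165,95]
r=px2w(C,s([[97,370],[350,358]]),.020); print("rimfront",r)
d=r[0]-r[1]; print("len",np.linalg.norm(d)," yaw",np.arctan2(-d[0],d[1]))
print("tab",px2w(C,s([[222,425],[226,366]]),.034))
L=np.array([[75,98,12],[75,-98,12],[-75,-98,12],[-75,98,12],[-43,68,116],[-43,-68,116],[43,50,116],[43,-50,116]])/1000.
uv=s([[455,270],[715,208],[765,400],[500,466],[520,379],[721,330],[518,252],[661,217]])
f=lambda p:(w2px(C,place(p,L))-uv).ravel()
o=least_squares(f,[.585,.027,-.2]); print("stand",o.x,o.fun.reshape(-1,2).round(1))
# blue tray
a=cv2.imread("pics/top0.png");
uv=np.array([[397,182],[461,180],[463,226],[400,229],[433,241.5]])
L=np.array([[65,90,26],[65,-90,26],[-65,-90,26],[-65,90,26],[-110,0,34]])/1000.
f=lambda p:(w2px(C,place(p,L))-uv).ravel()
o=least_squares(f,[.51,-.3,0]); print("blue",o.x,o.fun.reshape(-1,2).round(1))
E
```

```text
rimfront [[0.54028549 0.39051109 0.02      ]
 [0.5555336  0.20925992 0.02      ]]
len 0.18189141956936414  yaw 0.08392929884446287
tab [[0.5005989  0.29305206 0.034     ]
 [0.54313695 0.29397349 0.034     ]]
stand [0.58142721 0.02584694 0.2813182 ] [[-0.5 -0.1]
 [-0.2 -0.1]
 [ 0.5  0.3]
 [-0.2  0.2]
 [-0.   0.1]
 [ 0.2  0.2]
 [-0.3 -0.3]
 [ 0.5 -0.3]]
blue [ 0.51656064 -0.29604694  0.05868895] [[ 0.1  0.1]
 [-1.4  0.9]
 [ 0.6 -0.2]
 [-0.2 -1.6]
 [ 0.8  0.9]]
```

```bash
cat >> h.py <<'E'
from scipy.spatial.transform import Rotation as R
def toolR(a):  # tool y points along world yaw a, z down
    y=np.array([np.cos(a),np.sin(a),0]); z=np.array([0,0,-1.]); return np.c_[np.cross(y,z),y,z]
def plan(p,a,p0=None,R0=None):
    s=robot.state(); p0=s["tool_pos"] if p0 is None else p0; R0=s["eef_rot"] if R0 is None else R0
    return (R0.T@(np.array(p)-p0)).round(4), R.from_matrix(R0.T@toolR(a)).as_rotvec().round(4)
E
python3 - <<'E'
from h import *
C=cam("top")
print("decoy",px2w(C,[[248,270],[181,297]],.012),px2w(C,[[229,285],[194,299]],.11))
print("cone",px2w(C,[[275,250]],.03),"reel",px2w(C,[[372,250]],.03))
t=np.array([.613,.305]); a=.08; g=t-.098*np.array([np.cos(a),np.sin(a)]); print(g)
print(plan([*g,.12],a)); print(plan([*g,.009],a))
E
```

```text
decoy [[0.3143645  0.20602647 0.012     ]
 [0.2333376  0.38555629 0.012     ]] [[0.27136944 0.23315647 0.11      ]
 [0.23305675 0.31873392 0.11      ]]
cone [[0.37076437 0.1324372  0.03      ]] reel [[ 0.3804321  -0.13305046  0.03      ]]
[0.51531343 0.29716836]
(array([-0.2675,  0.4089,  0.0936]), array([-2.000e-04,  1.000e-03, -3.698e-01]))
(array([-0.2674,  0.4089,  0.2046]), array([-2.000e-04,  1.000e-03, -3.698e-01]))
```

```bash
python3 -m creep '[{"travel":[-0.07,0.1,0],"dr":[0,0,-0.09],"grip":0.0912},{"travel":[-0.14,0.2,0.0],"dr":[0,0,-0.18],"grip":0.0912},{"travel":[-0.21,0.3,0.02],"dr":[0,0,-0.27],"grip":0.0912},{"travel":[-0.2675,0.409,0.06],"dr":[0,0,-0.37],"grip":0.0912},{"travel":[-0.2675,0.409,0.0936],"dr":[0,0,-0.37],"grip":0.0912},{"travel":[-0.2675,0.409,0.0936],"dr":[0,0,-0.37],"grip":0.0912},{"travel":[-0.2675,0.409,0.0936],"dr":[0,0,-0.37],"grip":0.0912},{"travel":[-0.2675,0.409,0.0936],"dr":[0,0,-0.37],"grip":0.0912},{"travel":[-0.2675,0.409,0.0936],"dr":[0,0,-0.37],"grip":0.0912},{"travel":[-0.2675,0.409,0.0936],"dr":[0,0,-0.37],"grip":0.0912},{"travel":[-0.2675,0.409,0.0936],"dr":[0,0,-0.37],"grip":0.0912},{"travel":[-0.2675,0.409,0.0936],"dr":[0,0,-0.37],"grip":0.0912}]'
python3 - <<'E'
from h import *
C=cam("wrist"); im=vision.get_image("wrist")[:,:,::-1]; cv2.imwrite("pics/w1.png",im)
print(w2px(C,place([.613,.305,.08],np.array([[-110,0,34],[-65,0,34],[-65,90,26],[-65,-90,26]])/1000)).round())
E
```

```text
t: 1.6
tool_pos: [0.5151, 0.2986, 0.1207]
eef_rot: [[-0.082, 0.997, 0.001], [0.997, 0.082, 0.0], [0.0, 0.001, -1.0]]
wrist_force: [0.0, 0.1, -0.2]
opening: 0.0914
[[317. 192.]
 [317. 243.]
 [418. 240.]
 [217. 240.]]
```

View pics/w1.png

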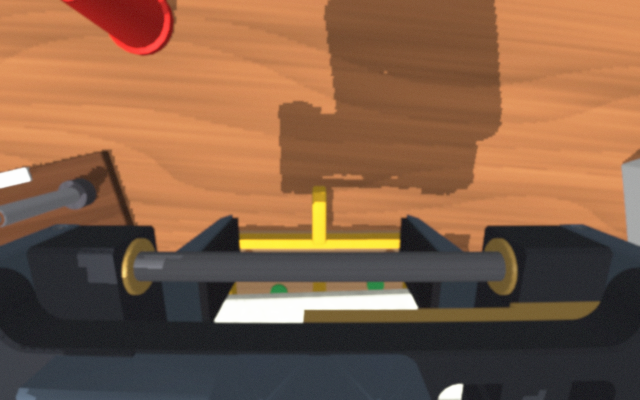

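The tab is centred at (319,188) as predicted. Descend and grip.

```bash
python3 -m creep '[{"travel":[0,0,0.05],"dr":[0,0,0],"grip":0.0912},{"travel":[0,0,0.09],"dr":[0,0,0],"grip":0.0912},{"travel":[0,0,0.111],"dr":[0,0,0],"grip":0.0912},{"travel":[0,0,0.111],"dr":[0,0,0],"grip":0.0912},{"travel":[0,0,0.111],"dr":[0,0,0],"grip":0.04},{"travel":[0,0,0.111],"dr":[0,0,0],"grip":0},{"travel":[0,0,0.111],"dr":[0,0,0],"grip":0},{"travel":[0,0,0.111],"dr":[0,0,0],"grip":0},{"travel":[0,0,0.111],"dr":[0,0,0],"grip":0},{"travel":[0,0,0.111],"dr":[0,0,0],"grip":0},{"travel":[0,0,0.111],"dr":[0,0,0],"grip":0},{"travel":[0,0,0.111],"dr":[0,0,0],"grip":0}]'
```

```text
t: 3.15
tool_pos: [0.5155, 0.2976, 0.0093]
eef_rot: [[-0.08, 0.997, -0.0], [0.997, 0.08, -0.0], [-0.0, -0.0, -1.0]]
wrist_force: [0.4, 0.4, 0.7]
opening: 0.014
```

```bash
python3 -m creep '[{"travel":[0,-0.006,0],"dr":[0,0,0],"grip":0},{"travel":[0,-0.02,0],"dr":[0,0,0],"grip":0},{"travel":[0,-0.036,0],"dr":[0,0,0],"grip":0},{"travel":[0,-0.052,0],"dr":[0,0,0],"grip":0},{"travel":[0,-0.068,0],"dr":[0,0,0],"grip":0},{"travel":[0,-0.084,0],"dr":[0,0,0],"grip":0},{"travel":[0,-0.1,0],"dr":[0,0,0],"grip":0},{"travel":[0,-0.116,0],"dr":[0,0,0],"grip":0},{"travel":[0,-0.13,0],"dr":[0,0,0],"grip":0},{"travel":[0,-0.138,0],"dr":[0,0,0],"grip":0},{"travel":[0,-0.138,0],"dr":[0,0,0],"grip":0},{"travel":[0,-0.138,0],"dr":[0,0,0],"grip":0}]'
python3 -m creep '[{"travel":[0,0,0],"dr":[0,0,0],"grip":0.03},{"travel":[0,0,0],"dr":[0,0,0],"grip":0.06},{"travel":[0,0,0],"dr":[0,0,0],"grip":0.08},{"travel":[0,0,0],"dr":[0,0,0],"grip":0.08},{"travel":[0,0,0],"dr":[0,0,0],"grip":0.08},{"travel":[0,0,0],"dr":[0,0,0],"grip":0.08},{"travel":[0,0,-0.04],"dr":[0,0,0],"grip":0.0912},{"travel":[0,0,-0.09],"dr":[0,0,0],"grip":0.0912},{"travel":[0,0,-0.15],"dr":[0,0,0],"grip":0.0912},{"travel":[0,0,-0.21],"dr":[0,0,0],"grip":0.0912},{"travel":[0,0,-0.21],"dr":[0,0,0],"grip":0.0912}]'
python3 - <<'E'
from h import *
C=cam("top"); im=vision.get_image("top")[:,:,::-1]; cv2.imwrite("pics/t1.png",im)
cv2.imwrite("pics/t1c.png",np.hstack([cv2.resize(im[90:290,165:365],(600,600),interpolation=3)]))
g=[.5166,-.296]
print(plan([*g,.20],.0587))
E
```

```text
t: 4.65
tool_pos: [0.3769, 0.2863, 0.0093]
eef_rot: [[-0.08, 0.997, -0.002], [0.997, 0.08, -0.001], [-0.001, -0.002, -1.0]]
wrist_force: [-11.7, 1.5, 14.1]
opening: 0.0119
t: 6.02
tool_pos: [0.3799, 0.2879, 0.2238]
eef_rot: [[-0.08, 0.997, 0.006], [0.997, 0.08, 0.004], [0.004, 0.007, -1.0]]
wrist_force: [-0.2, 0.2, -1.4]
opening: 0.0912
(array([-0.5923,  0.0906,  0.0203]), array([ 0.0035, -0.0021,  0.0215]))
```

View pics/t1c.png

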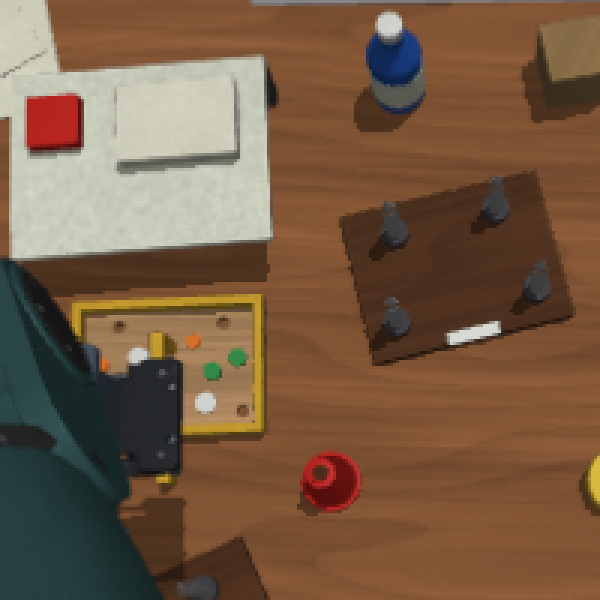

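Yellow is out, flat and about 85 mm clear of the shelf. Next, a close look at the blue tray.

```bash
python3 - <<'E'
from h import *
print(plan([.60,-.291,.22],.0587))
E
```

```text
(array([-0.594 ,  0.1742,  0.0006]), array([ 0.0035, -0.0021,  0.0215]))
```

```bash
python3 -m creep '[{"travel":[-0.04,0.03,0],"dr":[0,0,0],"grip":0.0912},{"travel":[-0.09,0.06,0],"dr":[0,0,0],"grip":0.0912},{"travel":[-0.15,0.08,0],"dr":[0,0,0],"grip":0.0912},{"travel":[-0.21,0.1,0],"dr":[0,0,0],"grip":0.0912},{"travel":[-0.27,0.12,0],"dr":[0,0,0],"grip":0.0912},{"travel":[-0.33,0.14,0],"dr":[0,0,0],"grip":0.0912},{"travel":[-0.39,0.15,0],"dr":[0,0,0],"grip":0.0912},{"travel":[-0.45,0.16,0],"dr":[0,0,0.02],"grip":0.0912},{"travel":[-0.51,0.17,0],"dr":[0,0,0.02],"grip":0.0912},{"travel":[-0.56,0.174,0],"dr":[0,0,0.02],"grip":0.0912},{"travel":[-0.594,0.174,0],"dr":[0,0,0.0215],"grip":0.0912},{"travel":[-0.594,0.174,0],"dr":[0,0,0.0215],"grip":0.0912}]'
python3 -m creep '[{"travel":[0,0,0],"dr":[0,0,0],"grip":0.0912},{"travel":[0,0,0],"dr":[0,0,0],"grip":0.0912},{"travel":[0,0,0],"dr":[0,0,0],"grip":0.0912},{"travel":[0,0,0],"dr":[0,0,0],"grip":0.0912}]'
python3 - <<'E'
from h import *
C=cam("wrist"); im=vision.get_image("wrist")[:,:,::-1].copy(); cv2.imwrite("pics/w2.png",im)
np.savez("w2.npz",K=C[0],d=C[1],V=C[2])
cv2.imwrite("pics/w2c.png",cv2.resize(im[:250,120:520],(800,500),interpolation=3))
E
```

```text
t: 7.58
tool_pos: [0.5981, -0.2932, 0.2169]
eef_rot: [[-0.056, 0.998, -0.003], [0.998, 0.056, 0.001], [0.001, -0.002, -1.0]]
wrist_force: [0.5, 0.5, 0.5]
opening: 0.0913
t: 8.07
tool_pos: [0.5991, -0.2912, 0.2195]
eef_rot: [[-0.059, 0.998, 0.0], [0.998, 0.059, -0.0], [-0.0, 0.0, -1.0]]
wrist_force: [0.0, 0.4, -1.1]
opening: 0.091
```

View pics/w2c.png

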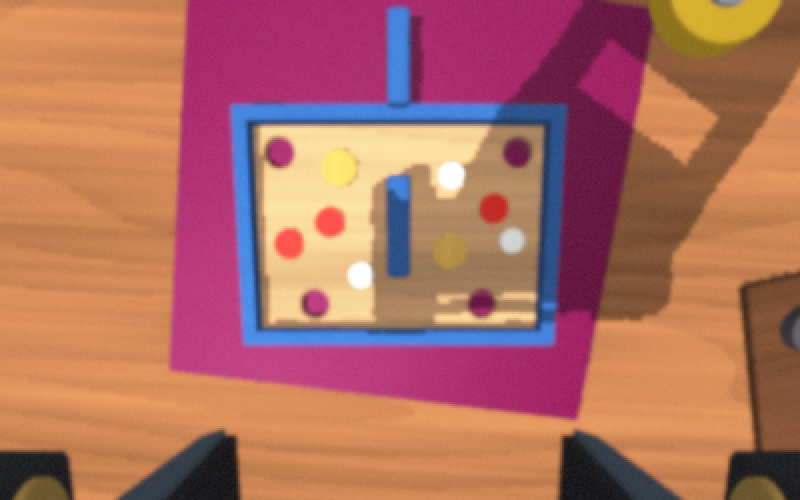

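Blue tray is clearly seen: holes in the crop at (279,153), (516,153), (315,303), (481,303); handle ends at (399,177) and (398,276).

```bash
python3 - <<'E'
from h import *
from scipy.optimize import least_squares
f_=np.load("w2.npz"); C=(f_["K"],f_["d"],f_["V"])
L=np.array([[-43,-68,8],[-43,68,8],[43,-50,8],[43,50,8],[-65,-90,26],[-65,90,26],[65,-90,26],[65,90,26],[-25,0,62],[25,0,62],[-110,0,34]])/1000.
uv=np.array([[279,153],[516,153],[315,303],[481,303],[231,104],[566,104],[244,345],[555,345],[399,177],[398,276],[399,8]])/2.+[120,0]
f=lambda p:(w2px(C,place(p,L))-uv).ravel()
o=least_squares(f,[.51,-.3,0],loss="soft_l1"); print("blue",o.x,f(o.x).reshape(-1,2).round(1))
x,y,a=o.x
print(plan([x,y,.10],a),plan([x,y,.037],a))
E
```

```text
blue [ 0.5217762  -0.2956211   0.05922897] [[ 0.  -0.3]
 [ 1.  -0.3]
 [ 0.   0.6]
 [ 0.5  0.6]
 [-0.3  0.3]
 [ 0.3  0.2]
 [-0.3  0.2]
 [-0.6  0.1]
 [-0.3 -1.3]
 [ 0.2  0.8]
 [-0.3 -1.1]]
(array([ 0.0002, -0.0775,  0.1194]), array([ 0.0002,  0.0001, -0.0001])) (array([ 0.0002, -0.0775,  0.1824]), array([ 0.0002,  0.0001, -0.0001]))
```

```bash
python3 -m creep '[{"travel":[0,-0.04,0.03],"dr":[0,0,0],"grip":0.0912},{"travel":[0,-0.0775,0.06],"dr":[0,0,0],"grip":0.0912},{"travel":[0,-0.0775,0.11],"dr":[0,0,0],"grip":0.0912},{"travel":[0,-0.0775,0.15],"dr":[0,0,0],"grip":0.0912},{"travel":[0,-0.0775,0.1824],"dr":[0,0,0],"grip":0.0912},{"travel":[0,-0.0775,0.1824],"dr":[0,0,0],"grip":0.0912},{"travel":[0,-0.0775,0.1824],"dr":[0,0,0],"grip":0.05},{"travel":[0,-0.0775,0.1824],"dr":[0,0,0],"grip":0.02},{"travel":[0,-0.0775,0.1824],"dr":[0,0,0],"grip":0},{"travel":[0,-0.0775,0.1824],"dr":[0,0,0],"grip":0},{"travel":[0,-0.0775,0.1824],"dr":[0,0,0],"grip":0},{"travel":[0,-0.0775,0.1824],"dr":[0,0,0],"grip":0}]'
python3 -m creep '[{"travel":[0,0,0],"dr":[0,0,0],"grip":0},{"travel":[0,0,0],"dr":[0,0,0],"grip":0},{"travel":[0,0,0],"dr":[0,0,0],"grip":0},{"travel":[0,0,-0.003],"dr":[0,0,0],"grip":0},{"travel":[0,0,-0.015],"dr":[0,0,0],"grip":0},{"travel":[0,0,-0.035],"dr":[0,0,0],"grip":0},{"travel":[0,0,-0.055],"dr":[0,0,0],"grip":0},{"travel":[0,0,-0.08],"dr":[0,0,0],"grip":0},{"travel":[0,0,-0.105],"dr":[0,0,0],"grip":0},{"travel":[0,0,-0.13],"dr":[0,0,0],"grip":0},{"travel":[0,0,-0.15],"dr":[0,0,0],"grip":0},{"travel":[0,0,-0.15],"dr":[0,0,0],"grip":0}]'
python3 - <<'E'
from h import *
print(robot.state()["moment"],robot.state()["wrist_force"])
print(plan([.5814,.0258,.19],.2813))
E
```

```text
t: 9.62
tool_pos: [0.5217, -0.2962, 0.0369]
eef_rot: [[-0.059, 0.998, 0.0], [0.998, 0.059, -0.0], [-0.0, 0.0, -1.0]]
wrist_force: [0.3, -0.0, 0.5]
opening: 0.0342
t: 11.12
tool_pos: [0.5224, -0.2966, 0.189]
eef_rot: [[-0.059, 0.998, 0.003], [0.998, 0.059, -0.002], [-0.002, 0.003, -1.0]]
wrist_force: [0.7, 0.7, -4.0]
opening: 0.012
[ 0.03063963 -0.04822711  0.00073052] [ 0.70754164  0.67584487 -3.96167149]
(array([ 0.3184,  0.0778, -0.0014]), array([ 0.0023,  0.0021, -0.2225]))
```

```bash
python3 -m creep '[{"travel":[0.02,0.005,0],"dr":[0,0,-0.01],"grip":0},{"travel":[0.05,0.012,0],"dr":[0,0,-0.04],"grip":0},{"travel":[0.085,0.02,0],"dr":[0,0,-0.07],"grip":0},{"travel":[0.12,0.03,0],"dr":[0,0,-0.1],"grip":0},{"travel":[0.155,0.04,0],"dr":[0,0,-0.13],"grip":0},{"travel":[0.19,0.05,0],"dr":[0,0,-0.16],"grip":0},{"travel":[0.225,0.06,0],"dr":[0,0,-0.18],"grip":0},{"travel":[0.26,0.07,0],"dr":[0,0,-0.2],"grip":0},{"travel":[0.29,0.075,0],"dr":[0,0,-0.215],"grip":0},{"travel":[0.31,0.0778,0],"dr":[0,0,-0.2225],"grip":0},{"travel":[0.3184,0.0778,0.01],"dr":[0,0,-0.2225],"grip":0},{"travel":[0.3184,0.0778,0.02],"dr":[0,0,-0.2225],"grip":0}]'
python3 -m creep '[{"travel":[0,0,0.0],"dr":[0,0,0],"grip":0},{"travel":[0,0,0.006],"dr":[0,0,0],"grip":0},{"travel":[0,0,0.006],"dr":[0,0,0],"grip":0},{"travel":[0,0,0.006],"dr":[0,0,0],"grip":0}]'
python3 - <<'E'
from h import *
C=cam("wrist"); im=vision.get_image("wrist")[:,:,::-1].copy(); cv2.imwrite("pics/w3.png",im)
np.savez("w3.npz",K=C[0],d=C[1],V=C[2])
s=robot.state();print(s["tool_pos"],np.arctan2(s["eef_rot"][1,1],s["eef_rot"][0,1]))
p=[s["tool_pos"][0],s["tool_pos"][1],.2813]; z=s["tool_pos"][2]-.037
print(w2px(C,place(p,np.array([[-.043,-.068,z+.008],[-.043,.068,z+.008],[.043,-.05,z+.008]]))), w2px(C,place([.5814,.0258,.2813],np.array([[-.043,-.068,.116],[-.043,.068,.116]]))))
cv2.imwrite("pics/w3c.png",cv2.resize(im[:220,120:520],(800,440),interpolation=3))
E
```

```text
t: 12.62
tool_pos: [0.5801, 0.0263, 0.1658]
eef_rot: [[-0.278, 0.961, -0.001], [0.961, 0.278, -0.0], [0.0, -0.001, -1.0]]
wrist_force: [0.9, -0.5, -3.9]
opening: 0.0115
t: 13.12
tool_pos: [0.5808, 0.026, 0.1611]
eef_rot: [[-0.277, 0.961, 0.0], [0.961, 0.277, -0.0], [-0.0, 0.0, -1.0]]
wrist_force: [-0.3, -0.4, -4.6]
opening: 0.0117
[0.58077424 0.02613404 0.16113268] 0.28102722018778115
[[211.53825865 163.33785636]
 [426.52391948 163.16706426]
 [247.42456734 286.66875149]] [[218.67379092 161.24932529]
 [418.00037316 161.08570044]]
```

View pics/w3c.png

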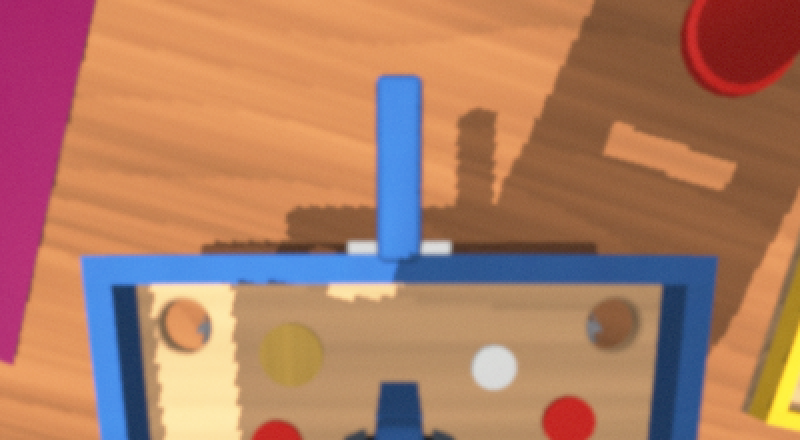

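```bash
python3 -m creep '[{"travel":[0.0008,0.0025,0.0],"dr":[0,0,0],"grip":0},{"travel":[0.0008,0.0025,0.006],"dr":[0,0,0],"grip":0},{"travel":[0.0008,0.0025,0.012],"dr":[0,0,0],"grip":0},{"travel":[0.0008,0.0025,0.012],"dr":[0,0,0],"grip":0},{"travel":[0.0008,0.0025,0.012],"dr":[0,0,0],"grip":0}]'
python3 - <<'E'
from h import *
C=cam("wrist"); im=vision.get_image("wrist")[:,:,::-1].copy(); cv2.imwrite("pics/w4.png",im)
s=robot.state();print(s["tool_pos"])
p=[s["tool_pos"][0],s["tool_pos"][1],.281]; z=s["tool_pos"][2]-.037
for zz in(z+.008,.116): print(w2px(C,place(p,np.array([[-.043,-.068,zz],[-.043,.068,zz]]))).round(1))
big=[cv2.resize(im[140:190,u:u+50],(400,400),interpolation=3) for u in(190,400)]
cv2.imwrite("pics/w4c.png",np.hstack(big))
E
```

```text
t: 13.8
tool_pos: [0.5828, 0.0277, 0.1489]
eef_rot: [[-0.278, 0.961, -0.0], [0.961, 0.278, -0.0], [0.0, -0.0, -1.0]]
wrist_force: [0.4, -0.6, -4.0]
opening: 0.0119
[0.58287163 0.02772704 0.14896897]
[[211.4 163.3]
 [426.4 163.3]]
[[213.4 162.6]
 [424.4 162.6]]
```

View pics/w4c.png

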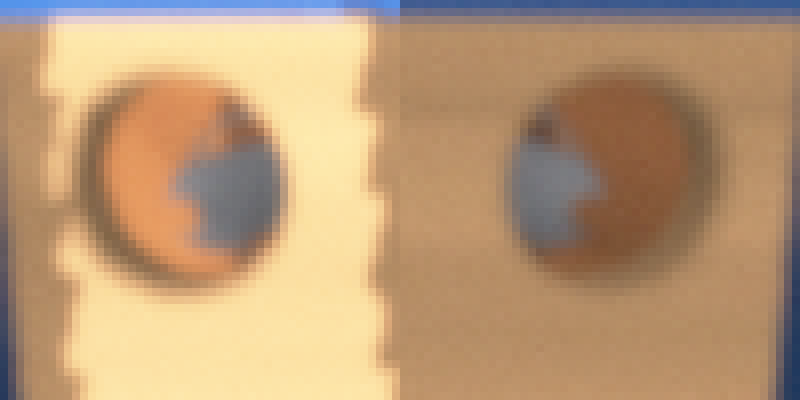

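```bash
python3 -m creep '[{"travel":[-0.0008,0.0006,0.0],"dr":[0,0,0],"grip":0},{"travel":[-0.0008,0.0006,0.006],"dr":[0,0,0],"grip":0},{"travel":[-0.0008,0.0006,0.012],"dr":[0,0,0],"grip":0},{"travel":[-0.0008,0.0006,0.016],"dr":[0,0,0],"grip":0},{"travel":[-0.0008,0.0006,0.02],"dr":[0,0,0],"grip":0},{"travel":[-0.0008,0.0006,0.024],"dr":[0,0,0],"grip":0},{"travel":[-0.0008,0.0006,0.028],"dr":[0,0,0],"grip":0},{"travel":[-0.0008,0.0006,0.028],"dr":[0,0,0],"grip":0}]'
python3 -c "
from h import *
s=robot.state();print(s['moment'],s['wrist_force'],s['tool_pos'])"
```

```text
t: 14.85
tool_pos: [0.5839, 0.0271, 0.1207]
eef_rot: [[-0.278, 0.961, 0.001], [0.961, 0.278, -0.0], [-0.0, 0.001, -1.0]]
wrist_force: [4.0, 0.4, -5.8]
opening: 0.0118
[ 0.06310223 -0.85694991  0.16986207] [ 3.9674086   0.35627257 -5.77766854] [0.58390372 0.02705579 0.12072642]
```

```bash
python3 -m creep '[{"travel":[0,0.0008,0.0],"dr":[0,0,0],"grip":0},{"travel":[0,0.0008,0.003],"dr":[0,0,0],"grip":0},{"travel":[0,0.0008,0.01],"dr":[0,0,0],"grip":0},{"travel":[0,0.0008,0.016],"dr":[0,0,0],"grip":0},{"travel":[0,0.0008,0.016],"dr":[0,0,0],"grip":0}]'
python3 -c "
from h import *
s=robot.state();print(s['moment'],s['wrist_force'],s['tool_pos'])"
```

```text
t: 15.48
tool_pos: [0.5842, 0.0274, 0.1043]
eef_rot: [[-0.278, 0.961, -0.001], [0.961, 0.278, 0.0], [0.0, -0.001, -1.0]]
wrist_force: [0.3, -0.2, -3.8]
opening: 0.0118
[ 0.09656496 -0.1566833  -0.01959413] [ 0.30662477 -0.1893177  -3.76852672] [0.58416977 0.02735018 0.10429468]
```

```bash
python3 -m creep '[{"travel":[0,0,0.005],"dr":[0,0,0],"grip":0},{"travel":[0,0,0.011],"dr":[0,0,0],"grip":0},{"travel":[0,0,0.017],"dr":[0,0,0],"grip":0},{"travel":[0,0,0.023],"dr":[0,0,0],"grip":0},{"travel":[0,0,0.029],"dr":[0,0,0],"grip":0},{"travel":[0,0,0.034],"dr":[0,0,0],"grip":0},{"travel":[0,0,0.038],"dr":[0,0,0],"grip":0},{"travel":[0,0,0.041],"dr":[0,0,0],"grip":0},{"travel":[0,0,0.0425],"dr":[0,0,0],"grip":0},{"travel":[0,0,0.0425],"dr":[0,0,0],"grip":0}]'
python3 -c "
from h import *
s=robot.state();print(s['moment'],s['wrist_force'],s['tool_pos'])"
```

```text
t: 16.73
tool_pos: [0.5844, 0.0273, 0.0624]
eef_rot: [[-0.277, 0.961, 0.0], [0.961, 0.277, -0.0], [-0.0, 0.0, -1.0]]
wrist_force: [0.2, 0.4, -4.2]
opening: 0.0116
[0.05329435 0.00761634 0.11171866] [ 0.18150293  0.36541575 -4.23501196] [0.58444155 0.02733984 0.06244561]
```

Not yet seated (the full weight is still on the wrist). Lower gently until it unloads.

```bash
python3 -m creep '[{"travel":[0,0,0.0007],"dr":[0,0,0],"grip":0},{"travel":[0,0,0.0014],"dr":[0,0,0],"grip":0},{"travel":[0,0,0.002],"dr":[0,0,0],"grip":0},{"travel":[0,0,0.002],"dr":[0,0,0],"grip":0}]'
python3 -c "
from h import *
s=robot.state();print(s['moment'],s['wrist_force'],s['tool_pos'])"
```

```text
t: 17.23
tool_pos: [0.5846, 0.0273, 0.0618]
eef_rot: [[-0.278, 0.961, -0.0], [0.961, 0.278, -0.0], [-0.0, -0.0, -1.0]]
wrist_force: [-11.1, 0.1, 21.8]
opening: 0.0119
[0.00504641 1.79976325 0.01215469] [-11.14727548   0.08631766  21.84836656] [0.58459857 0.02734421 0.06184551]
```

```bash
python3 -m creep '[{"travel":[0,0,-0.0015],"dr":[0,0,0],"grip":0.02},{"travel":[0,0,-0.0015],"dr":[0,0,0],"grip":0.05},{"travel":[0,0,-0.0015],"dr":[0,0,0],"grip":0.07},{"travel":[0,0,-0.0015],"dr":[0,0,0],"grip":0.07},{"travel":[0,0,-0.0015],"dr":[0,0,0],"grip":0.07},{"travel":[0,0,-0.02],"dr":[0,0,0],"grip":0.07},{"travel":[0,0,-0.06],"dr":[0,0,0],"grip":0.07},{"travel":[0,0,-0.11],"dr":[0,0,0],"grip":0.0912},{"travel":[0,0,-0.16],"dr":[0,0,0],"grip":0.0912},{"travel":[0,0,-0.16],"dr":[0,0,0],"grip":0.0912},{"travel":[0,0,-0.16],"dr":[0,0,0],"grip":0.0912}]'
python3 -c "
from h import *
im=vision.get_image('wrist')[:,:,::-1].copy(); cv2.imwrite('pics/w5.png',im)
C=cam('wrist');np.savez('w5.npz',K=C[0],d=C[1],V=C[2])
print(plan([.557,.30,.222],.08))"
```

```text
t: 18.6
tool_pos: [0.5842, 0.0274, 0.2209]
eef_rot: [[-0.278, 0.961, 0.001], [0.961, 0.278, -0.0], [-0.0, 0.0, -1.0]]
wrist_force: [0.7, -1.0, -1.1]
opening: 0.0913
(array([ 0.2694,  0.0499, -0.002 ]), array([-9.000e-04, -1.000e-04,  2.012e-01]))
```

```bash
python3 -m creep '[{"travel":[0.05,0.01,0],"dr":[0,0,0.04],"grip":0.0912},{"travel":[0.1,0.02,0],"dr":[0,0,0.08],"grip":0.0912},{"travel":[0.15,0.03,0],"dr":[0,0,0.12],"grip":0.0912},{"travel":[0.2,0.04,0],"dr":[0,0,0.16],"grip":0.0912},{"travel":[0.25,0.05,0],"dr":[0,0,0.2],"grip":0.0912},{"travel":[0.2694,0.05,0],"dr":[0,0,0.2012],"grip":0.0912},{"travel":[0.2694,0.05,0],"dr":[0,0,0.2012],"grip":0.0912},{"travel":[0.2694,0.05,0],"dr":[0,0,0.2012],"grip":0.0912},{"travel":[0.2694,0.05,0],"dr":[0,0,0.2012],"grip":0.0912}]'
python3 - <<'E'
from h import *
C=cam("wrist"); im=vision.get_image("wrist")[:,:,::-1].copy(); cv2.imwrite("pics/w6.png",im)
np.savez("w6.npz",K=C[0],d=C[1],V=C[2])
w5=cv2.imread("pics/w5.png")
# left: blue seated (w5), right: yellow (w6)
cv2.imwrite("pics/w6c.png",np.hstack([cv2.resize(x[:225,180:460],(400,321) if i==0 else (400,321),interpolation=3) for i,x in enumerate((w5,im))]))
E
```

```text
t: 19.77
tool_pos: [0.5579, 0.2989, 0.2203]
eef_rot: [[-0.079, 0.997, -0.0], [0.997, 0.079, -0.0], [-0.0, -0.0, -1.0]]
wrist_force: [-0.2, -0.4, 0.3]
opening: 0.091
```

View pics/w6c.png

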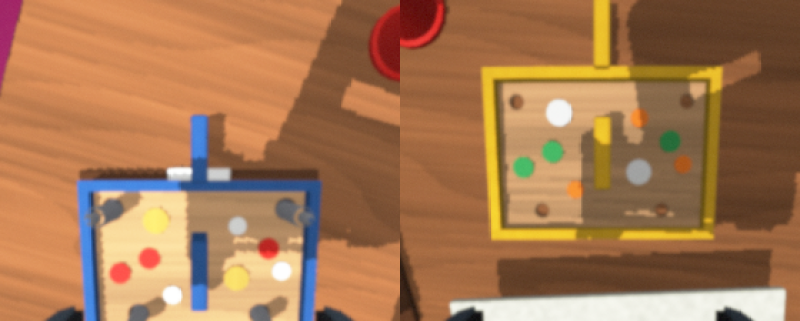

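```bash
python3 - <<'E'
from h import *
from scipy.optimize import least_squares
f_=np.load("w6.npz"); C=(f_["K"],f_["d"],f_["V"])
L=np.array([[-43,-68,8],[-43,68,8],[43,-50,8],[43,50,8],[-65,-90,26],[-65,90,26],[65,-90,26],[65,90,26],[-25,0,62],[25,0,62]])/1000.
uv=np.array([[117,102],[286,101],[142,210],[261,210],[82,68],[322,68],[92,239],[314,238],[202,116],[202,188]])/(400/280)+[180,0]
f=lambda p:(w2px(C,place(p,L))-uv).ravel()
o=least_squares(f,[.475,.294,.08],loss="soft_l1"); print("yellow",o.x,f(o.x).reshape(-1,2).round(1))
x,y,a=o.x
print(plan([x,y,.037],a))
E
```

```text
yellow [0.47451892 0.29483348 0.08268118] [[-0.5 -0.2]
 [ 0.8 -0.1]
 [ 0.2  0.3]
 [ 0.5 -0. ]
 [-0.3 -0.6]
 [-0.  -1.4]
 [-0.6  0.5]
 [-0.5  0.6]
 [ 0.1 -0.1]
 [ 0.3  1.3]]
(array([ 0.0024, -0.0835,  0.1834]), array([-0.    ,  0.0001, -0.0037]))
```

```bash
python3 -m creep '[{"travel":[0.0024,-0.04,0.03],"dr":[0,0,-0.0037],"grip":0.0912},{"travel":[0.0024,-0.0835,0.06],"dr":[0,0,-0.0037],"grip":0.0912},{"travel":[0.0024,-0.0835,0.11],"dr":[0,0,-0.0037],"grip":0.0912},{"travel":[0.0024,-0.0835,0.15],"dr":[0,0,-0.0037],"grip":0.0912},{"travel":[0.0024,-0.0835,0.1834],"dr":[0,0,-0.0037],"grip":0.0912},{"travel":[0.0024,-0.0835,0.1834],"dr":[0,0,-0.0037],"grip":0.0912},{"travel":[0.0024,-0.0835,0.1834],"dr":[0,0,-0.0037],"grip":0.05},{"travel":[0.0024,-0.0835,0.1834],"dr":[0,0,-0.0037],"grip":0.02},{"travel":[0.0024,-0.0835,0.1834],"dr":[0,0,-0.0037],"grip":0},{"travel":[0.0024,-0.0835,0.1834],"dr":[0,0,-0.0037],"grip":0},{"travel":[0.0024,-0.0835,0.1834],"dr":[0,0,-0.0037],"grip":0},{"travel":[0.0024,-0.0835,0.1834],"dr":[0,0,-0.0037],"grip":0}]'
python3 -m creep '[{"travel":[0,0,0],"dr":[0,0,0],"grip":0},{"travel":[0,0,0],"dr":[0,0,0],"grip":0},{"travel":[0,0,0],"dr":[0,0,0],"grip":0},{"travel":[0,0,-0.003],"dr":[0,0,0],"grip":0},{"travel":[0,0,-0.015],"dr":[0,0,0],"grip":0},{"travel":[0,0,-0.035],"dr":[0,0,0],"grip":0},{"travel":[0,0,-0.055],"dr":[0,0,0],"grip":0},{"travel":[0,0,-0.08],"dr":[0,0,0],"grip":0},{"travel":[0,0,-0.105],"dr":[0,0,0],"grip":0},{"travel":[0,0,-0.13],"dr":[0,0,0],"grip":0},{"travel":[0,0,-0.155],"dr":[0,0,0],"grip":0},{"travel":[0,0,-0.155],"dr":[0,0,0],"grip":0}]'
python3 - <<'E'
from h import *
print(robot.state()["moment"],robot.state()["wrist_force"])
print(plan([.5842,.0273,.192],.2813))
E
```

```text
t: 21.32
tool_pos: [0.4742, 0.2958, 0.0371]
eef_rot: [[-0.084, 0.996, 0.0], [0.996, 0.084, 0.0], [0.0, 0.0, -1.0]]
wrist_force: [-0.8, 0.5, 0.2]
opening: 0.034
t: 22.82
tool_pos: [0.4753, 0.2964, 0.1948]
eef_rot: [[-0.084, 0.996, 0.004], [0.996, 0.084, 0.002], [0.002, 0.004, -1.0]]
wrist_force: [0.2, -0.3, -2.9]
opening: 0.0117
[0.05865493 0.01210494 0.04251343] [ 0.17685531 -0.33337731 -2.89512105]
(array([-0.2773,  0.086 ,  0.0026]), array([ 0.0042, -0.0015, -0.1976]))
```

```bash
python3 -m creep '[{"travel":[-0.02,0.005,0],"dr":[0,0,-0.01],"grip":0},{"travel":[-0.05,0.012,0],"dr":[0,0,-0.04],"grip":0},{"travel":[-0.085,0.022,0],"dr":[0,0,-0.07],"grip":0},{"travel":[-0.12,0.035,0],"dr":[0,0,-0.1],"grip":0},{"travel":[-0.155,0.048,0],"dr":[0,0,-0.13],"grip":0},{"travel":[-0.19,0.06,0],"dr":[0,0,-0.16],"grip":0},{"travel":[-0.22,0.07,0],"dr":[0,0,-0.18],"grip":0},{"travel":[-0.25,0.08,0],"dr":[0,0,-0.1976],"grip":0},{"travel":[-0.27,0.086,0],"dr":[0,0,-0.1976],"grip":0},{"travel":[-0.2773,0.086,0],"dr":[0,0,-0.1976],"grip":0},{"travel":[-0.2773,0.086,0.015],"dr":[0,0,-0.1976],"grip":0},{"travel":[-0.2773,0.086,0.03],"dr":[0,0,-0.1976],"grip":0}]'
python3 -m creep '[{"travel":[0,0,0],"dr":[0,0,0],"grip":0},{"travel":[0,0,0],"dr":[0,0,0],"grip":0},{"travel":[0,0,0],"dr":[0,0,0],"grip":0},{"travel":[0,0,0],"dr":[0,0,0],"grip":0}]'
python3 - <<'E'
from h import *
C=cam("wrist"); im=vision.get_image("wrist")[:,:,::-1].copy(); cv2.imwrite("pics/w7.png",im)
s=robot.state();print(s["tool_pos"],np.arctan2(s["eef_rot"][1,1],s["eef_rot"][0,1]))
p=[s["tool_pos"][0],s["tool_pos"][1],.281]; z=s["tool_pos"][2]-.037
for zz in(z+.008,.116): print(w2px(C,place(p,np.array([[-.043,-.068,zz],[-.043,.068,zz]]))).round(1))
big=[cv2.resize(im[140:190,u:u+50],(400,400),interpolation=3) for u in(190,400)]
cv2.imwrite("pics/w7c.png",np.hstack(big))
E
```

```text
t: 24.32
tool_pos: [0.5825, 0.0273, 0.1607]
eef_rot: [[-0.278, 0.961, -0.001], [0.961, 0.278, 0.0], [0.0, -0.001, -1.0]]
wrist_force: [-0.1, 0.7, -2.3]
opening: 0.012
t: 24.82
tool_pos: [0.5833, 0.0267, 0.1624]
eef_rot: [[-0.278, 0.961, 0.001], [0.961, 0.278, 0.0], [-0.0, 0.001, -1.0]]
wrist_force: [-0.7, 0.3, -2.3]
opening: 0.0119
[0.58331142 0.02664645 0.16236901] 0.28132077242872394
[[211.4 163.1]
 [426.4 163.1]]
[[219.8 160.1]
 [418.1 160.1]]
```

View pics/w7c.png

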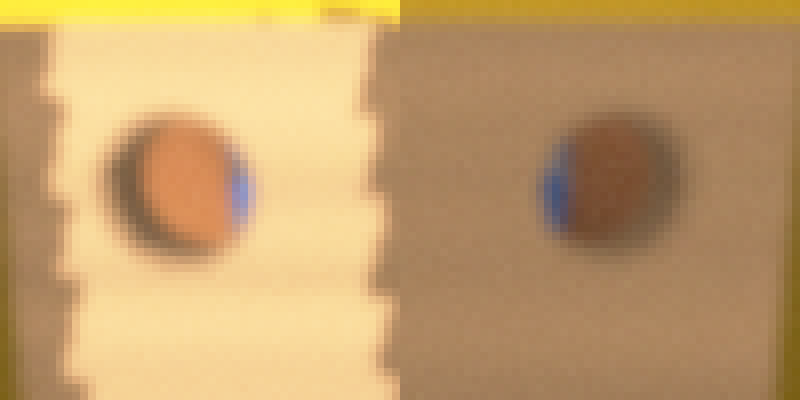

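```bash
python3 -c "
from h import *
print(plan([.5842,.0273,.146],.2813))"
```

```text
(array([0.0004, 0.001 , 0.0164]), array([0.0006, 0.0002, 0.    ]))
```

```bash
python3 -m creep '[{"travel":[0.0004,0.001,0],"dr":[0,0,0],"grip":0},{"travel":[0.0004,0.001,0.004],"dr":[0,0,0],"grip":0},{"travel":[0.0004,0.001,0.008],"dr":[0,0,0],"grip":0},{"travel":[0.0004,0.001,0.012],"dr":[0,0,0],"grip":0},{"travel":[0.0004,0.001,0.0145],"dr":[0,0,0],"grip":0},{"travel":[0.0004,0.001,0.0145],"dr":[0,0,0],"grip":0},{"travel":[0.0004,0.001,0.0145],"dr":[0,0,0],"grip":0}]'
python3 - <<'E'
from h import *
C=cam("wrist"); im=vision.get_image("wrist")[:,:,::-1].copy(); cv2.imwrite("pics/w8.png",im)
s=robot.state();print(s["tool_pos"],s["wrist_force"],s["moment"])
p=[s["tool_pos"][0],s["tool_pos"][1],.281]; z=s["tool_pos"][2]-.037
for zz in(z+.008,.116): print(w2px(C,place(p,np.array([[-.043,-.068,zz],[-.043,.068,zz]]))).round(1))
big=[cv2.resize(im[140:190,u:u+50],(400,400),interpolation=3) for u in(190,400)]
cv2.imwrite("pics/w8c.png",np.hstack(big))
E
```

```text
t: 25.75
tool_pos: [0.5841, 0.0273, 0.1476]
eef_rot: [[-0.278, 0.961, 0.0], [0.961, 0.278, -0.0], [-0.0, 0.0, -1.0]]
wrist_force: [0.7, -0.5, -3.1]
opening: 0.0117
[0.58405944 0.02727105 0.14766312] [ 0.30464986  0.23911052 -2.91765837] [ 0.03793735 -0.00404361  0.02289298]
[[211.4 163.2]
 [426.4 163.2]]
[[212.8 162.7]
 [425.  162.7]]
```

View pics/w8c.png

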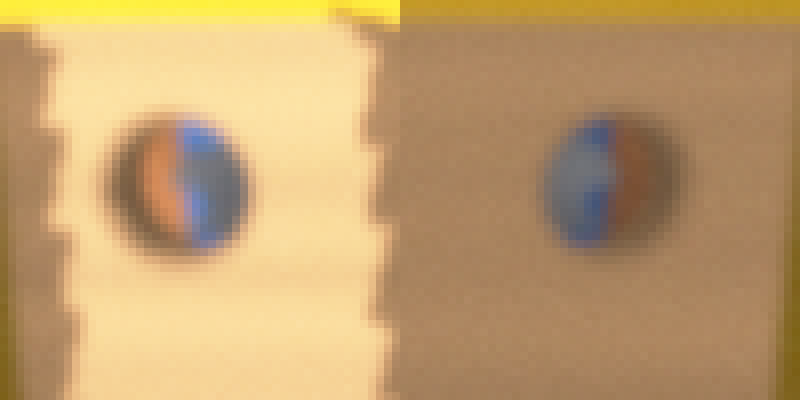

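Tips are centred in both holes. Lower gently.

```bash
python3 -m creep '[{"travel":[0,0,0.002],"dr":[0,0,0],"grip":0},{"travel":[0,0,0.004],"dr":[0,0,0],"grip":0},{"travel":[0,0,0.006],"dr":[0,0,0],"grip":0},{"travel":[0,0,0.008],"dr":[0,0,0],"grip":0},{"travel":[0,0,0.01],"dr":[0,0,0],"grip":0},{"travel":[0,0,0.012],"dr":[0,0,0],"grip":0},{"travel":[0,0,0.0135],"dr":[0,0,0],"grip":0},{"travel":[0,0,0.0135],"dr":[0,0,0],"grip":0}]'
python3 -c "
from h import *
s=robot.state();print(s['moment'],s['wrist_force'],s['tool_pos'])"
python3 -m creep '[{"travel":[0,0,0.0007],"dr":[0,0,0],"grip":0},{"travel":[0,0,0.0014],"dr":[0,0,0],"grip":0},{"travel":[0,0,0.002],"dr":[0,0,0],"grip":0},{"travel":[0,0,0.002],"dr":[0,0,0],"grip":0}]'
python3 -c "
from h import *
s=robot.state();print(s['moment'],s['wrist_force'],s['tool_pos'])"
```

```text
t: 26.8
tool_pos: [0.584, 0.0273, 0.1339]
eef_rot: [[-0.278, 0.961, -0.0], [0.961, 0.278, -0.0], [-0.0, -0.0, -1.0]]
wrist_force: [0.5, 0.0, -2.8]
opening: 0.0117
[ 0.10719005 -0.10055887  0.11007916] [ 0.54304679  0.02285796 -2.77611469] [0.58396878 0.02727503 0.13392902]
t: 27.3
tool_pos: [0.584, 0.0273, 0.132]
eef_rot: [[-0.278, 0.961, 0.0], [0.961, 0.278, 0.0], [0.0, 0.0, -1.0]]
wrist_force: [0.3, 0.4, -3.3]
opening: 0.0116
[ 0.06428452 -0.08406586  0.02718426] [ 0.32424591  0.43006505 -3.30227976] [0.58397432 0.02726673 0.13203746]
```

```bash
python3 -m creep '[{"travel":[0,0,0.0005],"dr":[0,0,0],"grip":0},{"travel":[0,0,0.001],"dr":[0,0,0],"grip":0},{"travel":[0,0,0.001],"dr":[0,0,0],"grip":0}]'
python3 -c "
from h import *
s=robot.state();print(s['moment'],s['wrist_force'],s['tool_pos'])"
```

```text
t: 27.68
tool_pos: [0.5841, 0.0273, 0.1319]
eef_rot: [[-0.278, 0.961, -0.0], [0.961, 0.278, -0.0], [0.0, -0.0, -1.0]]
wrist_force: [-5.5, 0.6, 12.2]
opening: 0.0118
[0.04494921 1.07145935 0.02850724] [-5.46453807  0.63480955 12.16988466] [0.58409739 0.02729763 0.13191586]
```

Seated at the expected height (TCP 0.132). Release, withdraw, and check.

```bash
python3 -m creep '[{"travel":[0,0,-0.0008],"dr":[0,0,0],"grip":0.02},{"travel":[0,0,-0.0008],"dr":[0,0,0],"grip":0.05},{"travel":[0,0,-0.0008],"dr":[0,0,0],"grip":0.07},{"travel":[0,0,-0.0008],"dr":[0,0,0],"grip":0.07},{"travel":[0,0,-0.0008],"dr":[0,0,0],"grip":0.07},{"travel":[0,0,-0.02],"dr":[0,0,0],"grip":0.07},{"travel":[0,0,-0.06],"dr":[0,0,0],"grip":0.07},{"travel":[0,0,-0.11],"dr":[0,0,0],"grip":0.07},{"travel":[0,0,-0.16],"dr":[0,0,0],"grip":0.07},{"travel":[0,0,-0.16],"dr":[0,0,0],"grip":0.07}]'
python3 -m creep '[{"travel":[0.05,0.02,-0.01],"dr":[0,0,0],"grip":0.07},{"travel":[0.1,0.04,-0.01],"dr":[0,0,0],"grip":0.07},{"travel":[0.16,0.05,-0.01],"dr":[0,0,0],"grip":0.07},{"travel":[0.22,0.05,-0.01],"dr":[0,0,0],"grip":0.07},{"travel":[0.26,0.05,-0.01],"dr":[0,0,0],"grip":0.07},{"travel":[0.26,0.05,-0.01],"dr":[0,0,0],"grip":0.07},{"travel":[0.26,0.05,-0.01],"dr":[0,0,0],"grip":0.07}]'
python3 - <<'E'
from h import *
a=vision.get_image("top")[:,:,::-1];b=vision.get_image("scene")[:,:,::-1]
cv2.imwrite("pics/end.png",np.hstack([cv2.resize(a[90:270,240:420],(400,400),interpolation=3),cv2.resize(b[160:350,220:410],(400,400),interpolation=3)]))
for p,z in(((.5844,.0273,.281),.095),((.5844,.0273,.281),.025)):
    for n in("top","scene"):
        L=np.array([[-65,-90,26],[-65,90,26],[65,90,26],[65,-90,26],[-110,0,34]])/1000+[0,0,z]
        q=w2px(cam(n),place(p,L)); q=(q-[240,90])*400/180 if n=="top" else (q-[220,160])*400/190+[400,0]
        print(z,n,q.round().tolist())
E
```

```text
t: 28.92
tool_pos: [0.5859, 0.0273, 0.2966]
eef_rot: [[-0.278, 0.961, 0.008], [0.961, 0.278, 0.0], [-0.002, 0.007, -1.0]]
wrist_force: [0.3, 1.3, -0.1]
opening: 0.0699
t: 29.8
tool_pos: [0.5597, 0.2905, 0.3009]
eef_rot: [[-0.278, 0.961, -0.0], [0.961, 0.278, -0.0], [-0.0, -0.0, -1.0]]
wrist_force: [-1.0, -0.1, -0.5]
opening: 0.0698
0.095 top [[256.0, 204.0], [107.0, 241.0], [82.0, 137.0], [229.0, 103.0], [191.0, 258.0]]
0.095 scene [[519.0, 93.0], [683.0, 92.0], [691.0, 196.0], [512.0, 197.0], [601.0, 56.0]]
0.025 top [[252.0, 219.0], [112.0, 253.0], [88.0, 155.0], [226.0, 123.0], [191.0, 269.0]]
0.025 scene [[525.0, 128.0], [678.0, 127.0], [686.0, 228.0], [518.0, 229.0], [601.0, 93.0]]
```

View pics/end.png

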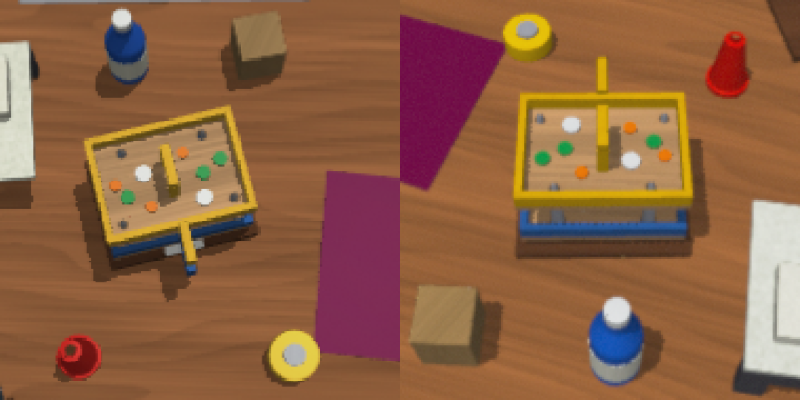

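The yellow tray sits on the upper tier with a post tip in each of its four holes, level, above the blue one. Its rim corners (about (519,95), (685,95), (691,203), (514,203) in the right half) match the prediction to a few crop pixels (1–3 px in the original image). Tabs face the strip and the bystanders are in place.

```bash
python3 -c "
from rig import robot
print(robot.sign_off())"
```

```text
the job is handed in; nothing more can be done
None
```

The job is handed in at about 30 s of the 72 s allowed. I drew the yellow tray out by its tab, laid it flat and let go. I then seated the blue tray on the lower tier and the yellow tray on the upper tier, with both pull tabs at the white strip.

**Blue tray:** it bound on a post on the way down (about 4 N sideways). I shifted it 0.8 mm and the force went. It touched down with the TCP at 0.062 m, as expected for its seat.

**Yellow tray:** its holes were centred on the post tips before lowering. It touched down with the TCP at 0.132 m, also as expected.

**Final pictures:** both trays look level and in place, with the post tips showing in all four yellow holes. The far rim of the yellow tray lies up to about 3 image pixels from where I predicted it, which is within my reading error, so I left it. The bystanders look unmoved and the gripper is clear of everything.

**Disagreement:** the first top-camera estimate put the stand about 3 mm short in x. The close wrist-camera views and the contact forces corrected it. I did not measure the final centring to the millimetre by a separate method.

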